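# Put the lab bottles back on the bottle shelf in order of size

### The arm

A 7-joint arm with a two-finger parallel gripper is mounted at the origin on the work surface. World frame = base frame: x ahead of the robot, y to its left, z up, the work surface at z = 0. Lengths are in mm, angles in rad, forces in N, time in s.
With the tool pointing down it reaches from about 400 to 875 mm from the base axis. Payload 6.5 kg.
Tool frame: the origin (TCP) lies at the very end of the fingers, on their centre line; the grasp point (between the pads) lies 19 mm behind it (ctrl.grip_point_offset is the distance from the TCP to the grasp point, in mm); z points along the fingers, y is the direction in which the jaws open and shut (so a half turn about z gives the same grasp; the last joint's range is limited). The gripper opens to 88 mm and grips with 3 to 60 N. Pads are 18 mm wide; open, the fingers measure 123 mm over their backs; the gripper's body (75 mm by 187 mm) begins 45 mm behind the grasp point.
Start: joints at [-1.351, 0.536, -0.004, 1.538, 0.003, 1.067, -0.071], TCP at [183.246, 623.627, 238.716] pointing down, gripper open.
Joint ranges: [-2.7, 2.7], [-0.37, 2.16], [-1.27, 1.26], [0.24, 2.4], [-1.31, 4.45], [0.19, 1.91], [-2.76, 2.76]. Speed limits (rad/s): [2.39, 2.39, 3.14, 3.14, 3.14, 3.14, 3.14].

### API

Orientations are given as a rotation vector (axis times angle).
In Python, from station import ctrl gives the robot as it stands. Calls block until the motion is done:
- ctrl.reach(position, orientation): joint-space move of the TCP to a pose.
- ctrl.servo_line(position, rotation=None, rate=150, until_force=None): straight line of the TCP; rotation=None keeps the orientation; rate is the mean speed in mm/s. With until_force (N) it stops when the force on the tool has changed by that much, and returns True; else False.
- ctrl.goto_joints(angles): joint-space move.
- ctrl.let_go() and ctrl.grab(squeeze=None): open the fingers fully, or close them until they stop; squeeze is the grip in N (None keeps the last).
- ctrl.pause(seconds).
- ctrl.solve_ik(position, orientation): joint angles nearest the present ones, or None.
- ctrl.read_camera(name): name is "scene" or "top" or "wrist"; returns a dict with "image" (480x640x3 uint8, red, green, blue), "z_map" (480x640 float32, mm along the optical axis (not along the pixel's ray), 0 where there is no reading), "fx", "fy", "cx", "cy" (pixels), "world_from_camera" (4x4, takes a point from camera to world coordinates). Camera axes: x right, y down, z forward; pixel columns grow to the right and rows downward; lengths in mm; the calibration is good to about 2 mm. The wrist camera is an equidistant fisheye: a pixel r from the principal point sees the ray r / f radians off the axis. A picture is of the moment at which its call begins.
A pose or a line that the arm cannot do raises ctrl.PlanningError and nothing moves.
- ctrl.finish_job(): hands the job in, once; it reports no verdict.
Readings, each from a call of its own:
- ctrl.read_clock(): time.
- ctrl.read_joints(): joint angles.
- ctrl.read_dq(): joint speeds.
- ctrl.read_effort(): joint torques, N m.
- ctrl.read_eef_pos(): TCP position.
- ctrl.read_tool_rot(): TCP orientation.
- ctrl.read_force(): force on the tool from outside, world axes, zero at the start.
- ctrl.read_moment(): the same for the moment, N m.
- ctrl.read_grip_width(): finger opening in mm.
Only numpy, scipy, OpenCV 4.12 (cv2) and the standard library are available. Lean on these libraries where they do the work, as an engineer would, in place of code of your own. Each camera call takes 0.05 s, during which the arm holds its last target.

### The job

Put the four loose glass bottles back on the white bottle shelf, one standing upright in the middle of each of the four free bays, so that the row runs down in size from the big bottle at one end of the shelf: the largest of the four next to the big bottle, the smallest at the far end beside the roll of tape. They are glass: set them down gently, do not drop them or knock any over, and leave the big bottle where it stands.

Things in the scene. Friction and masses are not known exactly. Their poses are not given: they have to be found in the camera images.
- bottle250_mid (a point): The largest of the four loose bottles: clear glass laboratory bottle standing upright, with a blank white label on one side and an orange screw cap. 143 mm tall with the cap, round body 70 mm in diameter, cap 50 mm in diameter and 27 mm high (the top 27 mm; below it a narrower neck), about 240 g. The point is on its axis, half-way up (71.5 mm above its foot); z along the axis.
- bottle100_mid (a point): The second largest of the four loose bottles: clear glass laboratory bottle standing upright, with a blank white label on one side and an orange screw cap. 105 mm tall with the cap, round body 56 mm in diameter, cap 50 mm in diameter and 27 mm high (the top 27 mm; below it a narrower neck), about 140 g. The point is on its axis, half-way up (52.5 mm above its foot); z along the axis.
- bottle50_mid (a point): The second smallest of the four loose bottles: clear glass laboratory bottle standing upright, with a blank white label on one side and an orange screw cap. 88 mm tall with the cap, round body 46 mm in diameter, cap 42 mm in diameter and 24 mm high (the top 24 mm; below it a narrower neck), about 90 g. The point is on its axis, half-way up (44 mm above its foot); z along the axis.
- bottle25_mid (a point): The smallest of the four loose bottles: clear glass laboratory bottle standing upright, with a blank white label on one side and an orange screw cap. 70 mm tall with the cap, round body 36 mm in diameter, cap 34 mm in diameter and 21 mm high (the top 21 mm; below it a narrower neck), about 50 g. The point is on its axis, half-way up (35 mm above its foot); z along the axis.
- bottle500_mid (a point): The big bottle of the same kind, already in its place in one end bay of the shelf (either end, differing between starts): 181 mm tall, body 86 mm, cap 50 mm in diameter. Stays where it is. The point is on its axis, half-way up.
- bay1: The leftmost, seen from the robot, of the four free middle bays of the shelf. Origin: centre of the bay, on top of its grey rubber floor, 62 mm above the bench; x across the shelf away from the robot, y along the shelf to the left, z up. The bay is 87 mm along the shelf by 100 mm across; dividers and lips around it stand 14 mm above its floor; next bay 90 mm away.
- bay2: The second from the left, seen from the robot, of the four free middle bays of the shelf. Origin: centre of the bay, on top of its grey rubber floor, 62 mm above the bench; x across the shelf away from the robot, y along the shelf to the left, z up. The bay is 87 mm along the shelf by 100 mm across; dividers and lips around it stand 14 mm above its floor; next bay 90 mm away.
- bay3: The third from the left, seen from the robot, of the four free middle bays of the shelf. Origin: centre of the bay, on top of its grey rubber floor, 62 mm above the bench; x across the shelf away from the robot, y along the shelf to the left, z up. The bay is 87 mm along the shelf by 100 mm across; dividers and lips around it stand 14 mm above its floor; next bay 90 mm away.
- bay4: The rightmost, seen from the robot, of the four free middle bays of the shelf. Origin: centre of the bay, on top of its grey rubber floor, 62 mm above the bench; x across the shelf away from the robot, y along the shelf to the left, z up. The bay is 87 mm along the shelf by 100 mm across; dividers and lips around it stand 14 mm above its floor; next bay 90 mm away.
- shelf: White bench-top bottle shelf, fixed, 590 mm long (y) by 108 mm deep (x), with six bays in a row. The four middle bays are free; of the end bays (centres 236 mm either side of the middle) one holds the big bottle, the other a cream roll of tape lying flat (92 mm across, 24 mm high). Origin: under its middle, on the bench; axes as the bays'.
Mind the look-alikes: they are no part of the job. Leave any green look-alike of the part that bears bottle50_mid alone.

How it is judged (in metres and radians):
At the end, for the whole second after the job is handed in: Counted from the bay beside the big bottle, the bays hold the 143, 105, 88 and 70 mm tall bottles in that order; each within 15 mm of its bay's centre, standing on the bay's floor (height within 5 mm), upright within 0.1 rad, released and at rest (((y of bottle500_mid in the frame of bay2 above 0 m and (horizontal distance between bottle250_mid and bay1 below 0.015 m and z of bottle250_mid in the frame of bay1 between 0.0665 and 0.0765 m and angle between bottle250_mid's own z axis and vertical below 0.1 rad and linear speed of bottle250 below 0.02 m/s) and (horizontal distance between bottle100_mid and bay2 below 0.015 m and z of bottle100_mid in the frame of bay2 between 0.0475 and 0.0575 m and angle between bottle100_mid's own z axis and vertical below 0.1 rad and linear speed of bottle100 below 0.02 m/s) and (horizontal distance between bottle50_mid and bay3 below 0.015 m and z of bottle50_mid in the frame of bay3 between 0.039 and 0.049 m and angle between bottle50_mid's own z axis and vertical below 0.1 rad and linear speed of bottle50 below 0.02 m/s) and (horizontal distance between bottle25_mid and bay4 below 0.015 m and z of bottle25_mid in the frame of bay4 between 0.03 and 0.04 m and angle between bottle25_mid's own z axis and vertical below 0.1 rad and linear speed of bottle25 below 0.02 m/s)) or (y of bottle500_mid in the frame of bay2 below 0 m and (horizontal distance between bottle250_mid and bay4 below 0.015 m and z of bottle250_mid in the frame of bay4 between 0.0665 and 0.0765 m and angle between bottle250_mid's own z axis and vertical below 0.1 rad and linear speed of bottle250 below 0.02 m/s) and (horizontal distance between bottle100_mid and bay3 below 0.015 m and z of bottle100_mid in the frame of bay3 between 0.0475 and 0.0575 m and angle between bottle100_mid's own z axis and vertical below 0.1 rad and linear speed of bottle100 below 0.02 m/s) and (horizontal distance between bottle50_mid and bay2 below 0.015 m and z of bottle50_mid in the frame of bay2 between 0.039 and 0.049 m and angle between bottle50_mid's own z axis and vertical below 0.1 rad and linear speed of bottle50 below 0.02 m/s) and (horizontal distance between bottle25_mid and bay1 below 0.015 m and z of bottle25_mid in the frame of bay1 between 0.03 and 0.04 m and angle between bottle25_mid's own z axis and vertical below 0.1 rad and linear speed of bottle25 below 0.02 m/s)))); the robot touches nothing.
It fails at once if the big bottle is shifted by more than 20 mm or tipped (distance of bottle500_mid from where it was at the start of the episode above 0.02 m or angle between bottle500_mid's own z axis and vertical above 0.3 rad).
It fails at once if a bottle is knocked over (tipped by more than 45 degrees) (angle between any of bottle250_mid, bottle100_mid, bottle50_mid, bottle25_mid's own z axis and vertical above 0.785 rad).
It fails at once if a bottle is dropped (moves faster than 0.6 m/s, as after a fall of about 20 mm, while the fingers do not hold it) ((linear speed of bottle250 above 0.6 m/s and contact force between the fingers and bottle250 below 0.1 N) or (linear speed of bottle100 above 0.6 m/s and contact force between the fingers and bottle100 below 0.1 N) or (linear speed of bottle50 above 0.6 m/s and contact force between the fingers and bottle50 below 0.1 N) or (linear speed of bottle25 above 0.6 m/s and contact force between the fingers and bottle25 below 0.1 N)).
It also fails if it takes over 112 s, if anything falls off the work surface, if the arm or the gripper's body presses on something with over 40 N, if the wrist force passes 120 N, or if a joint passes its speed limit or range.

## Working session

There is one attempt and no reset: what is moved stays moved. The work goes in short steps, each a Python script; the robot and the scene stay as the last script left them, time stands still between calls to the robot, and variables do not carry over. Pictures are saved under pics/ and viewed, and the job is handed in when it is done.

```bash
mkdir -p pics
python3 - <<'E'
from station import ctrl
import cv2,numpy as np
for n in ("scene","top"):
    d=ctrl.read_camera(n); cv2.imwrite(f"pics/{n}0.png",d["image"][:,:,::-1]); np.savez(f"{n}0.npz",**d)
    print(n,d["fx"],d["fy"],d["cx"],d["cy"]); print(np.round(d["world_from_camera"],3))
print(ctrl.read_clock(),ctrl.read_tool_rot(),ctrl.grip_point_offset)
E
```

```text
scene 563.3073671606157 563.3073671606157 320.1312134966537 241.43149563911777
[[ 1.210000e-01  5.490000e-01 -8.270000e-01  1.512316e+03]
 [ 9.930000e-01 -7.200000e-02  9.700000e-02 -1.553990e+02]
 [-6.000000e-03 -8.330000e-01 -5.530000e-01  8.160620e+02]
 [ 0.000000e+00  0.000000e+00  0.000000e+00  1.000000e+00]]
top 569.8193462673119 569.8193462673119 324.27865837034994 237.0124972640175
[[-2.600000e-02 -9.930000e-01  1.170000e-01  3.973240e+02]
 [-1.000000e+00  2.500000e-02 -9.000000e-03 -3.771900e+01]
 [ 6.000000e-03 -1.170000e-01 -9.930000e-01  1.130926e+03]
 [ 0.000000e+00  0.000000e+00  0.000000e+00  1.000000e+00]]
0.1 [-4.47289849e-01 -3.10951610e+00  2.49533128e-03] 18.700000000000003
```

View pics/scene0.png

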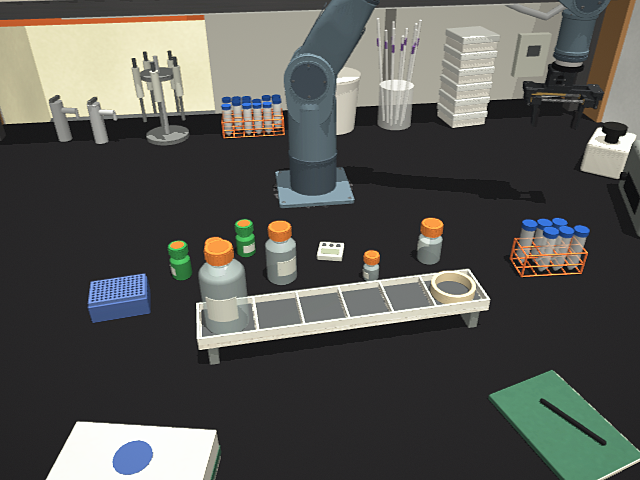

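View pics/top0.png

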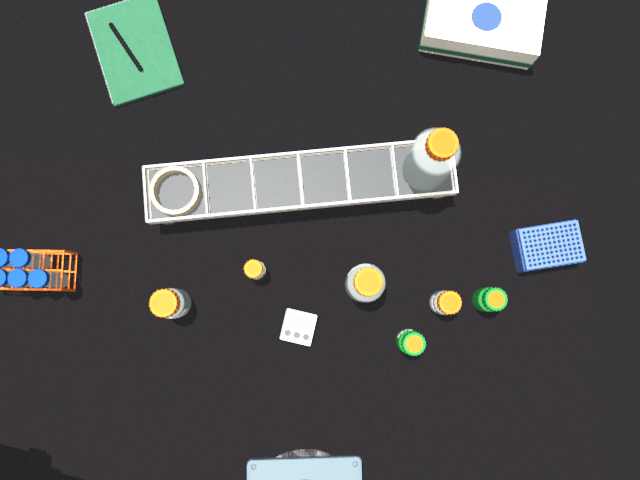

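The scene view shows the big bottle (222,280) at the end of the shelf on the robot's right (−y), with the tape at the other end. In the top view the big bottle's cap is at (442,144), and the loose orange caps are at about (369,282), (449,303), (163,304) and (254,269). The green look-alikes are at (496,300) and (414,344). Next I'll measure the caps and the shelf.

```bash
cat > h.py <<'E'
import numpy as np,cv2
def cloud(d):
    z=d["z_map"].astype(float); v,u=np.mgrid[0:480,0:640]
    P=np.stack([(u-d["cx"])/d["fx"]*z,(v-d["cy"])/d["fy"]*z,z,np.ones_like(z)],-1)@np.array(d["world_from_camera"]).T
    P=P[...,:3]; P[z<=0]=np.nan; return P
def caps(d,verbose=True):
    P=cloud(d); hsv=cv2.cvtColor(np.ascontiguousarray(d["image"]),cv2.COLOR_RGB2HSV)
    m=((hsv[...,0]>7)&(hsv[...,0]<28)&(hsv[...,1]>150)&(hsv[...,2]>90)).astype(np.uint8)
    n,l,s,c=cv2.connectedComponentsWithStats(m)
    out=[]
    for i in range(1,n):
        if s[i,4]<60: continue
        q=P[l==i]; q=q[np.isfinite(q[:,0])]
        if len(q)<20: continue
        zt=np.percentile(q[:,2],90 if len(q)>0 else 0); t=q[q[:,2]>zt-5]
        (cx,cy),r=cv2.minEnclosingCircle(t[:,:2].astype(np.float32))
        zt=np.median(t[:,2])
        print(np.round(c[i]),s[i,4],"ctr",np.round([cx,cy],1),"mean",np.round(t[:,:2].mean(0),1),"r %.1f"%r,"z %.1f"%zt)
E
python3 - <<'E'
from h import *
for n in("top","scene"):
    d=dict(np.load(n+"0.npz")); d={k:(v if v.ndim else float(v)) for k,v in d.items()}
    print(n); caps(d)
    P=cloud(d); 
    hsv=cv2.cvtColor(d["image"],cv2.COLOR_RGB2HSV)
    m=(hsv[...,1]<60)&(hsv[...,2]>130)&(P[...,2]>68)&(P[...,2]<84)&(P[...,0]>380)&(P[...,0]<760)&(abs(P[...,1])<420)
    q=P[m]; c,sz,a=cv2.minAreaRect(q[:,:2].astype(np.float32)); print("shelf",c,sz,a,len(q),np.median(q[:,2]))
    f=(hsv[...,1]<60)&(hsv[...,2]>60)&(P[...,2]>56)&(P[...,2]<68)&(P[...,0]>380)&(P[...,0]<760)&(abs(P[...,1])<420)
    print("floor z",np.median(P[f][:,2]),f.sum())
im=cv2.imread("pics/top0.png"); cv2.imwrite("pics/topcrop.png",cv2.resize(im[130:370,130:530],None,fx=2,fy=2,interpolation=cv2.INTER_CUBIC))
E
```

```text
top
[442. 143.] 796 ctr [ 649.7 -240. ] mean [ 649.9 -241.1] r 25.3 z 243.0
[ 54. 270.] 851 ctr [475.2 498.2] mean [468.1 477. ] r 67.6 z 64.2
[373. 278.] 70 ctr [ 436.9 -126.7] mean [ 439.9 -130. ] r 17.7 z 143.6
[167. 303.] 162 ctr [408.1 243.5] mean [400.5 237. ] r 25.9 z 104.5
[450. 302.] 391 ctr [ 394.7 -273. ] mean [ 394.5 -274.9] r 21.0 z 87.9
[496. 299.] 196 ctr [ 399.2 -358.3] mean [ 399.3 -357.9] r 14.7 z 87.7
[414. 344.] 187 ctr [ 322.6 -204.4] mean [ 323.  -204.3] r 14.0 z 88.3
shelf (526.439697265625, -12.410552978515625) (323.9638671875, 591.06787109375) 4.062472820281982 2781 75.47526575450706
floor z 62.120100365930966 12599
scene
[94. 20.] 1103 ctr [-1082.9  -883.3] mean [-1553.3  -999.6] r 710.4 z 189.9
[258. 127.] 420 ctr [-460.6 -149.8] mean [-435.2 -142.1] r 107.0 z 65.9
[223. 128.] 61 ctr [-425.4 -263.5] mean [-418.6 -268. ] r 27.4 z 67.6
[431. 227.] 388 ctr [410.4 248.1] mean [410.9 244.3] r 29.1 z 107.1
[243. 223.] 64 ctr [ 321.6 -201.7] mean [ 321.8 -204.6] r 17.9 z 90.9
[279. 230.] 434 ctr [ 437.2 -121.7] mean [ 438.9 -120.9] r 26.9 z 145.1
[218. 251.] 721 ctr [ 651.5 -240.4] mean [ 654.4 -240. ] r 26.5 z 244.9
[542. 260.] 728 ctr [479.7 514.1] mean [496.4 496.1] r 82.1 z 65.0
[177. 245.] 77 ctr [ 397.9 -358.8] mean [ 397.1 -358.5] r 17.4 z 90.4
[371. 257.] 209 ctr [467.4  88.9] mean [470.   87.4] r 19.4 z 71.7
shelf (554.6742553710938, -10.092437744140625) (274.18438720703125, 591.3526000976562) 4.226351261138916 3397 75.39395710729025
floor z 63.81010002403082 7101
```

View pics/topcrop.png

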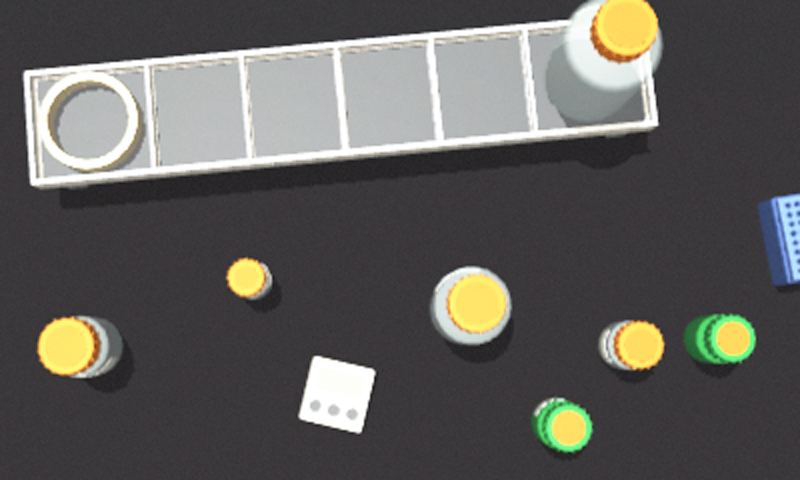

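```bash
sed -i 's/<28)/<36)/' h.py; sed -i 's/print(np.round(c\[i\])/if not (250<cx<800 and abs(cy)<400): continue\n        print(np.round(c[i])/' h.py
python3 - <<'E'
from h import *
for n in("top","scene"):
    d=dict(np.load(n+"0.npz")); d={k:(v if v.ndim else float(v)) for k,v in d.items()}
    print(n); caps(d)
    P=cloud(d); 
    hsv=cv2.cvtColor(d["image"],cv2.COLOR_RGB2HSV)
    m=(hsv[...,1]<60)&(hsv[...,2]>130)&(P[...,2]>70)&(P[...,2]<84)&(P[...,0]>480)&(P[...,0]<760)&(abs(P[...,1])<420)
    k,l,s,c=cv2.connectedComponentsWithStats(m.astype(np.uint8)); i=1+np.argmax(s[1:,4])
    q=P[l==i]; c,sz,a=cv2.minAreaRect(q[:,:2].astype(np.float32)); print("shelf",c,sz,a,len(q))
    print(cv2.boxPoints((c,sz,a)))
E
```

```text
top
[442. 143.] 796 ctr [ 649.7 -240. ] mean [ 649.9 -241.1] r 25.3 z 243.0
[373. 278.] 70 ctr [ 436.9 -126.7] mean [ 439.9 -130. ] r 17.7 z 143.6
[167. 303.] 162 ctr [408.1 243.5] mean [400.5 237. ] r 25.9 z 104.5
[450. 302.] 391 ctr [ 394.7 -273. ] mean [ 394.5 -274.9] r 21.0 z 87.9
[496. 299.] 196 ctr [ 399.2 -358.3] mean [ 399.3 -357.9] r 14.7 z 87.7
[414. 344.] 187 ctr [ 322.6 -204.4] mean [ 323.  -204.3] r 14.0 z 88.3
shelf (632.9222412109375, -4.847869873046875) (110.46227264404297, 591.06787109375) 4.062472343444824 2331
[[ 556.89307  286.0307 ]
 [ 598.7667  -303.55206]
 [ 708.9514  -295.72644]
 [ 667.07776  293.85632]]
scene
[431. 227.] 388 ctr [410.4 248.1] mean [410.9 244.3] r 29.1 z 107.1
[243. 223.] 64 ctr [ 321.6 -201.7] mean [ 321.8 -204.6] r 17.9 z 90.9
[279. 230.] 434 ctr [ 437.2 -121.7] mean [ 438.9 -120.9] r 26.9 z 145.1
[218. 251.] 721 ctr [ 651.5 -240.4] mean [ 654.4 -240. ] r 26.5 z 244.9
[177. 245.] 77 ctr [ 397.9 -358.8] mean [ 397.1 -358.5] r 17.4 z 90.4
[371. 257.] 209 ctr [467.4  88.9] mean [470.   87.4] r 19.4 z 71.7
shelf (634.2793579101562, -4.236328125) (116.2701416015625, 591.136962890625) 3.7617084980010986 2812
[[ 556.8782   286.88132]
 [ 595.6609  -302.9821 ]
 [ 711.68054 -295.35397]
 [ 672.8978   294.50943]]
```

```bash
cat >> h.py <<'E'
R=dict(b250=(440,-124,143,25),b100=(406,244,105,25),b50=(395,-273,88,21),b25=(468,88,70,17),b500=(650,-240,243,25))
def tops(d,R=R,tol=7):
    P=cloud(d); o={}
    for k,(x,y,z,r) in R.items():
        m=(abs(P[...,2]-z)<tol)&(np.hypot(P[...,0]-x,P[...,1]-y)<r+12); q=P[m]
        if len(q)<10: print(k,"none"); continue
        z0=np.median(q[:,2]); c,rr=cv2.minEnclosingCircle(q[:,:2].astype(np.float32)); e=cv2.fitEllipse(cv2.convexHull(q[:,:2].astype(np.float32)))
        print(k,len(q),"circ",np.round(c,1),"r %.1f"%rr,"mean",np.round(q[:,:2].mean(0),1),"ell",np.round(e[0],1),np.round(e[1],1),"z %.1f"%z0); o[k]=(*c,z0)
    return o
E
python3 - <<'E'
from h import *
for n in("top","scene"):
    d=dict(np.load(n+"0.npz")); d={k:(v if v.ndim else float(v)) for k,v in d.items()}
    print(n); tops(d)
E
```

```text
top
b250 656 circ [ 434.5 -121.7] r 25.8 mean [ 434.1 -121.1] ell [ 434.5 -121.1] [49.6 50.7] z 143.1
b100 638 circ [407.1 243.8] r 26.6 mean [406.6 242.7] ell [407.1 243.7] [50.3 51.7] z 105.3
b50 430 circ [ 394.3 -273.3] r 22.0 mean [ 394.5 -273.1] ell [ 394.5 -273.5] [42.  43.2] z 87.5
b25 275 circ [466.3  86.6] r 18.0 mean [466.4  86.2] ell [466.4  86.6] [34.3 35.5] z 69.9
b500 777 circ [ 649.8 -240.8] r 26.3 mean [ 648.6 -239.8] ell [ 649.7 -240.4] [50.7 51.8] z 242.8
scene
b250 275 circ [ 437.2 -121.7] r 27.0 mean [ 441.2 -121.1] ell [ 437.2 -120.9] [50.8 52.6] z 144.7
b100 247 circ [408.9 244.3] r 29.3 mean [413.3 242.7] ell [408.8 244.9] [49.3 58.9] z 106.7
b50 52 circ [ 392.3 -274.9] r 20.8 mean [ 386.2 -277.3] ell [ 392.6 -274.5] [32.2 43.5] z 90.4
b25 148 circ [467.5  85.8] r 20.5 mean [472.2  86.1] ell [468.8  87. ] [35.4 39.8] z 71.1
b500 430 circ [ 651.8 -240.5] r 26.8 mean [ 656.5 -239.9] ell [ 651.9 -240.3] [50.3 53.5] z 244.6
```

Both cameras agree within about 3 mm, and the heights and diameters match the sizes given. The big bottle is where the shelf fit predicts it. Next I'll check IK for the whole plan.

```bash
cat > plan.py <<'E'
import numpy as np
from scipy.spatial.transform import Rotation as Ro
from station import ctrl
A=np.radians(4.03); SC=np.array([633.2,-4.7]); c,s=np.cos(A),np.sin(A)
def bay(off): return SC+off*np.array([-s,c])
def rot(sign=1):
    y=sign*np.array([c,s,0]); z=np.array([0,0,-1.]); return Ro.from_matrix(np.stack([np.cross(y,z),y,z],1)).as_rotvec()
#        pick xy, height, cap h, bay xy, cap d
J={250:((435,-121.4),143,27,bay(-135),50),100:((407.4,243.7),105,27,bay(-45),50),50:((394.3,-273.5),88,24,bay(45),42),25:((466.6,86.5),70,21,bay(135),34)}
def dz(h,ch): return h-(ch+3 if ch>25 else ch+4)   # TCP above foot
E
python3 - <<'E'
from plan import *
for sg in(1,-1):
    for k,(p,h,ch,b,_) in J.items():
        for xy,z in((p,dz(h,ch)),(p,dz(h,ch)+150),(b,62+dz(h,ch)),(b,62+dz(h,ch)+60)):
            q=ctrl.solve_ik([*xy,z],rot(sg)); print(sg,k,np.round(xy),z,None if q is None else np.round(q,2))
E
```

```text
1 250 [ 435. -121.] 113 [-0.52  0.58  0.89  2.18 -0.71  0.71  0.93]
1 250 [ 435. -121.] 263 [-0.61  0.22  0.91  2.05 -0.21  0.97  0.47]
1 250 [ 643. -139.] 175 [-0.33  0.73  0.73  1.6  -0.55  1.03  0.64]
1 250 [ 643. -139.] 235 [-0.38  0.69  0.83  1.55 -0.54  1.14  0.63]
1 100 [407. 244.] 75 [-0.87  0.53  0.29  2.11 -0.29  0.54 -0.3 ]
1 100 [407. 244.] 225 [-0.97  0.26  0.39  2.02 -0.13  0.88 -0.43]
1 100 [636. -50.] 137 [-0.35  0.69  0.53  1.67 -0.42  0.9   0.41]
1 100 [636. -50.] 197 [-0.39  0.62  0.59  1.63 -0.39  1.    0.4 ]
1 50 [ 394. -274.] 60 [-0.04  0.68  0.72  2.12 -0.78  0.63  1.3 ]
1 50 [ 394. -274.] 210 [-0.22  0.4   0.92  2.04 -0.41  0.89  1.  ]
1 50 [630.  40.] 122 [-0.48  0.7   0.51  1.7  -0.43  0.86  0.28]
1 50 [630.  40.] 182 [-0.51  0.62  0.55  1.66 -0.38  0.96  0.24]
1 25 [467.  86.] 45 [-0.51  0.59  0.29  2.12 -0.36  0.47  0.13]
1 25 [467.  86.] 195 [-0.69  0.32  0.5   2.05 -0.21  0.81 -0.  ]
1 25 [624. 130.] 107 [-0.59  0.72  0.46  1.69 -0.41  0.84  0.12]
1 25 [624. 130.] 167 [-0.62  0.64  0.5   1.66 -0.36  0.94  0.09]
-1 250 [ 435. -121.] 113 [-0.64  0.7   1.09
[... 329 characters left out ...]
 0.27 -0.24  1.99  0.08  0.89  2.5 ]
-1 100 [636. -50.] 137 [-0.65  0.94  1.09  1.69 -0.92  1.11 -2.36]
-1 100 [636. -50.] 197 [-0.66  0.83  1.09  1.65 -0.79  1.17 -2.44]
-1 50 [ 394. -274.] 60 [-0.27  0.91  1.08  2.13 -1.13  0.88 -1.54]
-1 50 [ 394. -274.] 210 [-0.33  0.49  1.1   2.05 -0.55  0.94 -2.01]
-1 50 [630.  40.] 122 [-0.8   0.95  1.08  1.72 -0.95  1.09 -2.47]
-1 50 [630.  40.] 182 [-0.81  0.85  1.09  1.68 -0.82  1.14 -2.56]
-1 25 [467.  86.] 45 [-0.07  0.59 -0.25  2.09  0.3   0.49  2.67]
-1 25 [467.  86.] 195 [ 0.57  0.52 -1.07  1.99  0.56  0.96  2.43]
-1 25 [624. 130.] 107 [ 0.39  0.97 -1.08  1.62  0.92  1.14  2.29]
-1 25 [624. 130.] 167 [ 0.39  0.87 -1.08  1.59  0.81  1.19  2.35]
```

Run:
```python
from plan import *
ctrl.goto_joints([0.15,.25,0,2.03,0,.86,0.3])
print(ctrl.read_clock(),ctrl.read_eef_pos(),ctrl.read_tool_rot(),rot())
for k,(p,h,ch,b,_) in J.items():
    for xy,z in((p,dz(h,ch)),(p,dz(h,ch)+100),(b,62+dz(h,ch)),(b,62+dz(h,ch)+60)):
        q=ctrl.solve_ik([*xy,z],rot()); print(k,np.round(xy),z,None if q is None else np.round(q,2))
```

```text
2.8667 [ 452.27787082 -113.01441356  218.65929554] [2.04612162e+00 2.38214848e+00 1.75436679e-03] [2.14195945 2.29817626 0.        ]
250 [ 435. -121.] 113 [ 0.16  0.41  0.01  2.14 -0.01  0.59  0.25]
250 [ 435. -121.] 213 [ 0.16  0.23  0.02  2.07 -0.01  0.84  0.25]
250 [ 643. -139.] 175 [ 0.13  0.62  0.03  1.57 -0.02  0.96  0.23]
250 [ 643. -139.] 235 [ 0.13  0.55  0.03  1.52 -0.02  1.07  0.23]
100 [407. 244.] 75 [-0.49  0.52 -0.17  2.09  0.16  0.54 -0.71]
100 [407. 244.] 175 [-0.45  0.34 -0.22  2.04  0.11  0.77 -0.66]
100 [636. -50.] 137 [ 0.02  0.63 -0.02  1.65  0.02  0.86  0.06]
100 [636. -50.] 197 [ 0.02  0.56 -0.02  1.61  0.01  0.97  0.07]
50 [ 394. -274.] 60 [ 0.46  0.55  0.07  2.09 -0.07  0.5   0.65]
50 [ 394. -274.] 160 [ 0.43  0.36  0.1   2.05 -0.06  0.73  0.64]
50 [630.  40.] 122 [-0.09  0.64 -0.06  1.67  0.05  0.83 -0.11]
50 [630.  40.] 182 [-0.09  0.57 -0.06  1.64  0.04  0.94 -0.1 ]
25 [467.  86.] 45 [-0.22  0.57 -0.07  2.1   0.08  0.47 -0.28]
25 [467.  86.] 145 [-0.2   0.38 -0.1   2.06  0.06  0.7  -0.26]
25 [624. 130.] 107 [-0.2   0.67 -0.1   1.66  0.09  0.81 -0.27]
25 [624. 130.] 167 [-0.2   0.6  -0.1   1.63  0.07  0.92 -0.26]
```

```bash
cat >> plan.py <<'E'
def log(*a): print("%.1f"%ctrl.read_clock(),*a,np.round(ctrl.read_eef_pos(),1),"grip %.1f"%ctrl.read_grip_width(),"F",np.round(ctrl.read_force(),1))
def pick(k,p=None):
    P,h,ch,b,cd=J[k]; p=P if p is None else p; z=dz(h,ch)
    ctrl.reach([*p,h+45],rot())
    ctrl.servo_line([*p,h+5],rate=100)
    if ctrl.servo_line([*p,z],rate=60,until_force=8): log("!!contact on descent"); return False
    log("down"); ctrl.grab(20); log("grabbed")
    if abs(ctrl.read_grip_width()-cd)>4: log("!!bad width"); return False
    ctrl.servo_line([*p,z+20],rate=50); ctrl.servo_line([*p,z+115],rate=180); log("lifted"); return True
def place(k,b=None):
    P,h,ch,B,cd=J[k]; b=B if b is None else b; z=dz(h,ch)+62
    e=ctrl.read_eef_pos()
    ctrl.servo_line([e[0],b[1],z+50],rate=200); ctrl.servo_line([*b,z+50],rate=180)
    ctrl.servo_line([*b,z+6],rate=80); ctrl.pause(.2); log("low")
    hit=ctrl.servo_line([*b,z-3],rate=12,until_force=2.5); log("hit",hit)
def release(k):
    ctrl.let_go(); ctrl.pause(.2); e=ctrl.read_eef_pos(); log("open")
    ctrl.servo_line([e[0],e[1],e[2]+25],rate=60); ctrl.servo_line([e[0],e[1],e[2]+70],rate=180); log("up")
E
python3 - <<'E'
from plan import *
print(pick(250)); 
import cv2
d=ctrl.read_camera("scene"); cv2.imwrite("pics/p250.png",d["image"][:,:,::-1])
E
```

```text
4.4 down [ 435.  -121.4  112.9] grip 87.8 F [ 0.6 -0.3  0. ]
5.1 grabbed [ 434.8 -121.4  113. ] grip 49.3 F [-1.   0.7  1.7]
6.3 lifted [ 434.3 -121.2  227.1] grip 49.8 F [-0.6  0.6 -4.2]
True
```

View pics/p250.png

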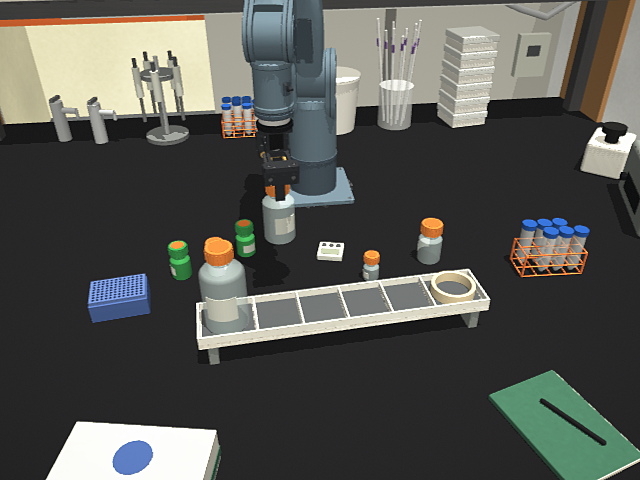

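The 250 bottle hangs upright in the gripper at (279,215). Its grip width of 49.8 mm matches the cap. Placing it now.

Run:
```python
from plan import *
place(250)
import cv2
d=ctrl.read_camera("scene"); cv2.imwrite("pics/pl250.png",cv2.resize(d["image"][120:380,140:500,::-1],None,fx=2,fy=2))
```

```text
8.8 low [ 643.1 -139.5  181.6] grip 49.5 F [ 0.8  1.2 -2.8]
9.3 hit True [ 642.7 -140.   175.7] grip 49.3 F [ 1.3 -1.3  3.7]
```

View pics/pl250.png

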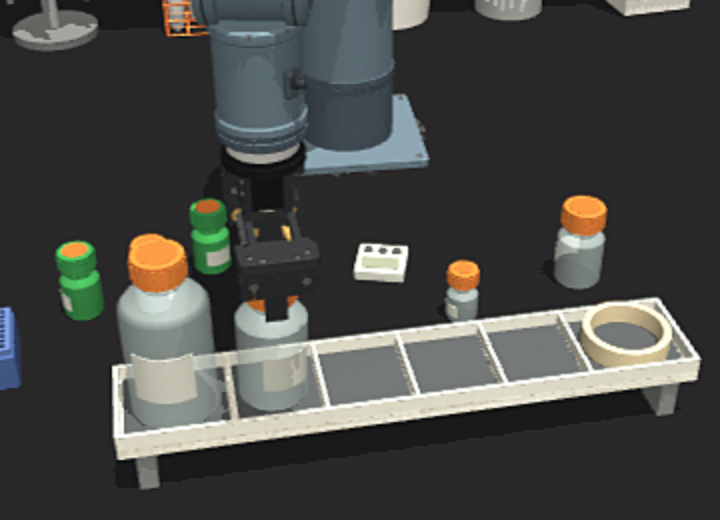

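The bottle touched down at z=175.7, against 175 expected, and stands in the bay beside the big bottle (crop ≈(272,355)). I'll release it and pick up the 100.

Run:
```python
from plan import *
import cv2
release(250)
d=ctrl.read_camera("scene"); cv2.imwrite("pics/r250.png",cv2.resize(d["image"][120:380,140:500,::-1],None,fx=2,fy=2))
from h import tops
ctrl.servo_line([430,-60,240],rate=220)
tops(ctrl.read_camera("top"),dict(b250=(642,-139,205,25),b500=(650,-240,243,25),b100=(407,244,105,25)))
if pick(100):
    e=ctrl.read_eef_pos(); place(100)
```

```text
10.3 open [ 641.5 -139.2  174.5] grip 88.8 F [-0.5  0.3  0.3]
11.2 up [ 641.7 -139.2  244.7] grip 88.2 F [-0.5 -0.2 -0.8]
b250 711 circ [ 642.5 -143.2] r 26.2 mean [ 641.3 -142.6] ell [ 642.1 -143.4] [50.4 51.2] z 205.0
b500 771 circ [ 649.6 -240.4] r 26.6 mean [ 648.6 -239.7] ell [ 649.6 -240.3] [50.4 52.3] z 243.0
b100 642 circ [406.8 243.9] r 26.6 mean [406.7 242.6] ell [407.  243.6] [50.8 52.7] z 105.2
15.0 down [407.4 243.8  74.9] grip 88.5 F [ 0.1  0.  -0.3]
15.7 grabbed [407.4 243.7  75.1] grip 49.8 F [-0.4  1.2  1.5]
16.9 lifted [406.9 243.2 189.2] grip 49.4 F [-0.2  0.  -1.9]
20.9 low [636.8 -49.6 143.6] grip 49.5 F [-0.3  0.3 -1.6]
21.4 hit True [636.3 -49.6 137.1] grip 49.5 F [-0.8 -0.5  5.4]
```

View pics/r250.png

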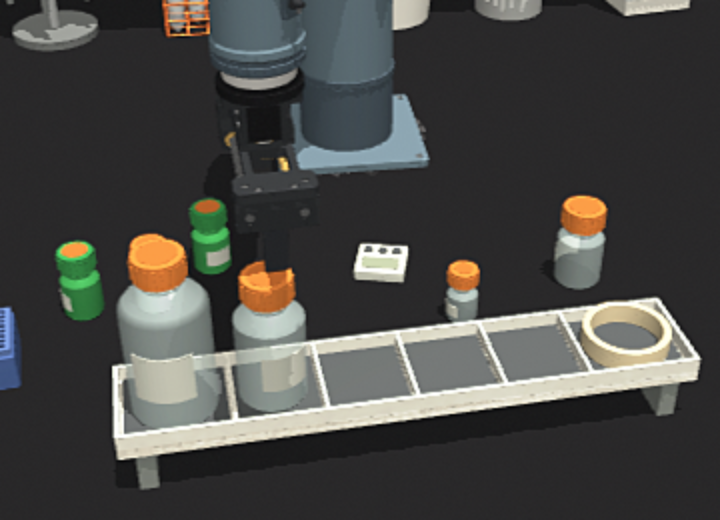

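The 250 stands free, about 4 mm from its bay's centre, and the big bottle hasn't moved. Next I'll release the 100, then pick up the 50.

Run:
```python
from plan import *
import cv2
release(100)
ctrl.servo_line([430,-60,240],rate=220)
from h import tops
o=tops(ctrl.read_camera("top"),dict(b250=(642,-139,205,25),b100=(636,-50,167,25),b500=(650,-240,243,25),b50=(394,-274,88,21)))
if pick(50):
    d=ctrl.read_camera("scene"); cv2.imwrite("pics/p50.png",d["image"][:,:,::-1])
```

```text
22.3 open [635.5 -49.6 136.2] grip 88.2 F [-0.4  0.2  0.2]
23.3 up [635.7 -49.6 206.5] grip 88.0 F [ 0.6  0.1 -0.5]
b250 711 circ [ 642.3 -143.2] r 26.1 mean [ 641.4 -142.5] ell [ 642.1 -143.3] [50.5 51.7] z 205.0
b100 662 circ [636.  -49.3] r 26.0 mean [634.8 -49.1] ell [635.9 -49.1] [50.4 51.3] z 167.2
b500 776 circ [ 649.5 -241.2] r 26.4 mean [ 648.6 -239.7] ell [ 649.5 -240.5] [50.2 52.2] z 242.9
b50 427 circ [ 394.4 -273.6] r 21.8 mean [ 394.5 -273.2] ell [ 394.4 -273.7] [42.1 42.6] z 87.3
26.6 down [ 394.2 -273.5   59.9] grip 88.2 F [-0.2 -1.3  0.5]
27.4 grabbed [ 394.3 -273.5   60. ] grip 41.2 F [-0.8 -0.1  0.2]
28.6 lifted [ 393.8 -273.1  174.2] grip 41.5 F [-0.9 -0.3 -1.1]
```

View pics/p50.png

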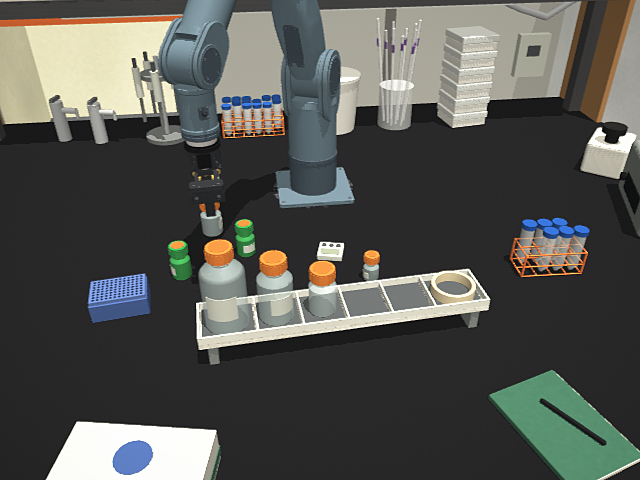

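The 50 hangs at (211,222). The 250 and 100 stand in their bays, and the greens are untouched. Moving on with the 50.

Run:
```python
from plan import *
import cv2
from h import tops
ctrl.servo_line([455,-240,175],rate=180); place(50)
ctrl.pause(.1); release(50)
ctrl.servo_line([430,20,230],rate=220)
o=tops(ctrl.read_camera("top"),dict(b100=(636,-50,167,25),b50=(630,40,150,21),b25=(466.5,86.5,70,17),b500=(650,-240,243,25)))
if pick(25):
    d=ctrl.read_camera("scene"); cv2.imwrite("pics/p25.png",d["image"][:,:,::-1])
```

```text
32.8 low [630.5  40.2 128.6] grip 41.1 F [ 0.2  0.6 -0.3]
33.3 hit True [630.   40.2 122. ] grip 41.7 F [-0.6  0.1  4.4]
34.4 open [629.3  40.1 121.3] grip 88.0 F [ 0.4  0.1 -0.8]
35.4 up [629.5  40.2 191.6] grip 87.8 F [ 0.3  0.  -2.3]
b100 660 circ [635.5 -49.1] r 26.0 mean [634.9 -48.8] ell [635.6 -49. ] [50.2 51.3] z 167.1
b50 456 circ [629.9  39.4] r 22.3 mean [628.6  39.6] ell [629.6  39.9] [42.2 44. ] z 150.1
b25 none
b500 768 circ [ 650.1 -240.7] r 26.6 mean [ 648.7 -239.7] ell [ 649.8 -240.8] [50.6 52.3] z 243.1
38.3 down [466.5  86.5  44.8] grip 87.6 F [-0.5 -0.3  0.1]
39.2 grabbed [466.6  86.5  45. ] grip 33.2 F [ 0.9  1.4 -0.3]
40.4 lifted [466.   86.3 159.2] grip 33.7 F [-0.6  0.4 -0.7]
```

View pics/p25.png

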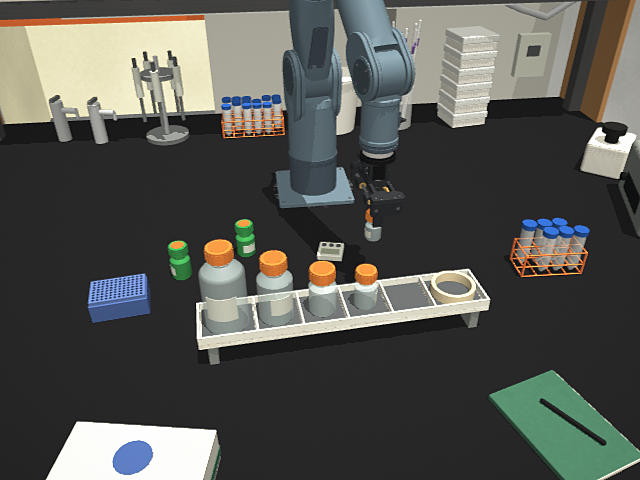

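The 25 hangs upright at (373,230), and the 50 stands in its bay (366,287). The 25 showed no reading just before the pick, since the arm hid it from the top camera, but the grip width confirms it is held.

Run:
```python
from plan import *
import cv2
from h import tops
place(25); ctrl.pause(.1); release(25)
ctrl.servo_line([430,0,260],rate=220); ctrl.pause(.3)
o=tops(ctrl.read_camera("top"),dict(b250=(642,-139,205,25),b100=(636,-50,167,25),b50=(630,40,150,21),b25=(624,130,132,17),b500=(650,-240,243,25)))
for off in(-135,-45,45,135): print(np.round(bay(off),1))
d=ctrl.read_camera("scene"); cv2.imwrite("pics/end.png",cv2.resize(d["image"][180:380,160:510,::-1],None,fx=2,fy=2))
log("end")
```

```text
42.8 low [624.2 130.1 113.6] grip 33.3 F [-0.6 -0.7 -0.8]
43.3 hit True [623.7 130.  107. ] grip 33.2 F [-0.7  0.5  4.5]
44.5 open [623.  129.8 106.3] grip 88.3 F [ 0.3 -0.1  0.3]
45.5 up [623.2 129.9 176.6] grip 88.3 F [ 0.  -0.8 -0.2]
b250 710 circ [ 642.6 -142.9] r 26.3 mean [ 641.3 -142.7] ell [ 642.  -143.3] [50.4 51.7] z 205.1
b100 657 circ [636.  -49.3] r 26.2 mean [634.9 -49. ] ell [635.7 -48.8] [50.4 51.2] z 167.2
b50 452 circ [629.5  39.8] r 21.9 mean [628.7  39.5] ell [629.7  39.7] [42.2 42.9] z 150.2
b25 300 circ [623.5 130.2] r 18.2 mean [622.6 129.7] ell [623.2 130.1] [34.9 35.7] z 132.1
b500 776 circ [ 649.8 -240. ] r 26.3 mean [ 648.7 -239.9] ell [ 649.6 -240.4] [50.3 51.9] z 242.9
[ 642.7 -139.4]
[636.4 -49.6]
[630.   40.2]
[623.7 130. ]
47.2 end [4.301e+02 1.000e-01 2.599e+02] grip 88.1 F [ 0.3 -0.4 -0.4]
```

View pics/end.png

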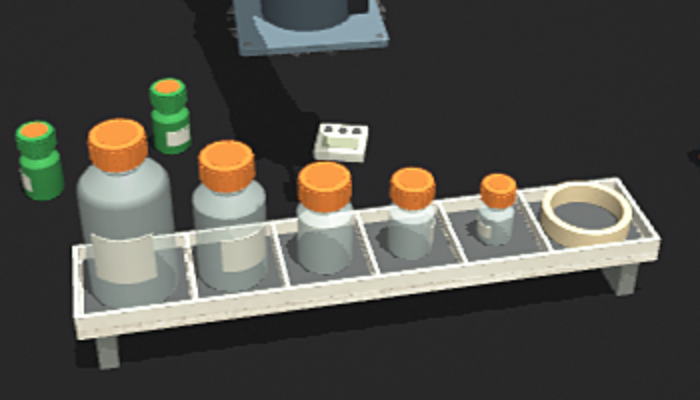

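The row stands upright and runs down in size from the big bottle (crop x ≈ 230, 325, 412 and 497), ending beside the tape. Everything measured is well within tolerance, so I'm handing it in.

```bash
python3 -c "
from station import ctrl
ctrl.finish_job()"
```

```text
the job is handed in; nothing more can be done
```

All four bottles are back on the shelf and the job is handed in, with the clock at about 47 s of the 112 s allowed. The big bottle was at the robot's right-hand end, so the 250, 100, 50 and 25 went into bays 4, 3, 2 and 1. I lifted each one by its cap, lowered it until it touched the bay floor, then released it.

**Last top-camera check:**
- **Position:** the 100, 50 and 25 are within about 1 mm of their bay centres. The 250 is about 4 mm off along the shelf, against a limit of 15 mm; I left it there.
- **Height:** the cap tops measured 205.1, 167.2, 150.2 and 132.1 mm, against 205, 167, 150 and 132 mm expected.
- **Upright:** all four stand straight in the final picture; I did not measure their tilt.
- **Left alone:** the big bottle has not shifted measurably, and the green bottles look undisturbed.

**Failed or disagreeing checks:**
- **25 mL bottle:** the top camera gave no reading of it just before I picked it up, because the arm was in the way. The 33 mm grip width then confirmed I had it.
- **Camera agreement:** the two cameras disagreed by up to about 3 mm on the starting positions, so I relied mainly on the top camera.

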